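# Tip the spare batteries into the stock drawer

## Robot

A 7-joint arm with a two-finger parallel gripper is mounted at the origin on the work surface. World frame = base frame: x ahead of the robot, y to its left, z up, the work surface at z = 0. Lengths are in m, angles in rad, forces in N, time in s.
With the tool pointing down it reaches from about 0.4 to 0.85 m from the base axis. Payload 10.4 kg.
Tool frame: the origin (TCP) lies midway between the tips of the shut fingers; the grasp point (between the pads) lies 19 mm behind it; z points along the fingers, x is the direction in which the jaws open and shut, and the axes are right-handed (so a half turn about z gives the same grasp; the last joint's range is limited). The gripper opens to 87 mm and grips with 3 to 60 N. Pads are 19 mm wide; open, the fingers measure 117 mm over their backs; the gripper's body (75 mm by 190 mm) begins 51 mm behind the grasp point.
Start: joints at [-1.371, 0.332, -0.065, 1.46, 0.022, 1.35, -0.088], TCP at [0.138, 0.61, 0.223] pointing down, gripper open.
Joint ranges: [-2.6, 2.6], [-0.5, 2.12], [-1.47, 1.34], [0.16, 2.42], [-1.27, 4.41], [0.06, 2.06], [-2.6, 2.6]. Speed limits (rad/s): [2.22, 2.22, 2.79, 2.79, 3.14, 3.14, 3.14].

## Interface

Orientations are given as a unit quaternion [x, y, z, w].
In Python, from bench import r gives the robot as it stands. The module is installed in compiled form; this text tells all that it offers.
- The arm moves only by the tool play_rows, never from a script. Its argument "commands" is a list of rows, each a list of 7 numbers: the shift along the world's x, y, z in cm, then the turn, a rotation vector about the world's x, y, z in rad, then the finger opening in cm, from 0 to 8.7. A call has 1 to 20 rows; each row shifts and turns the commanded pose from where the row before left it; what a row does not reach is not made up. A row lasts 1/8 s, in which the tool goes at most 62.5 mm and 10.7 degrees, less where a joint would pass 70% of its speed; a pose out of reach is approached as far as the arm can. A call is refused whole if a number of a shift passes 6.25 or a number of a turn 0.188, either way. A call with a gripper value outside its range is refused whole. The fingers move at their own pace and stop on an object; "grip_force" is the grip in N (left out, the last holds). Time passes only in rows, so rows that do not move let the fingers close. It gives the time, the measured TCP pose, the force and the opening at its end, in the units of the state.
- r.read_state(): the state, without advancing time (a new reading comes with each control period).
- r.camera(name): name is "scene" or "top"; returns a dict with "img" (480x640x3 uint8, red, green, blue), "K" (3x3 intrinsics, pixels), "camera_from_world" (4x4, takes a point from world to camera coordinates). Camera axes: x right, y down, z forward; pixel columns grow to the right and rows downward; lengths in m; the calibration is good to about 2 mm. A picture is of the moment at which its call begins. There is no depth.
- r.close_job(): hands the job in, once; it reports no verdict.
The state is a dict: "time": time; "joint_positions": joint angles; "joint_vel": joint speeds; "joint_torque": joint torques, N m; "ee_pos": TCP position; "eef_rot": TCP orientation; "ft_force": force on the tool from outside, world axes, zero at the start; "torque": the same for the moment, N m; "width": finger opening in m.
Only numpy, scipy, OpenCV 4.12 (cv2) and the standard library are available. Lean on these libraries where they do the work, as an engineer would, in place of code of your own. Each camera call takes 0.05 s, during which the arm holds its last target. There are 200 camera calls.

## Task

Restock the battery drawer: take the steel tray by its handle, rest its open end lightly on the top edge of the open drawer's front so that the lip reaches inside, and then tip it until all four block batteries have slid off into the drawer; do not touch the batteries with the gripper or press the tray hard on the drawer. Then set the empty tray down flat on its blue mat again (do not drop it) and push the drawer fully shut, leaving the bottle, the jar and the roll of tape where they stand.

Things in the scene. Friction and masses are not known exactly. Their poses are not given: they have to be found in the camera images.
- tray: steel scoop tray lying on the blue mat, about 0.22 kg. Floor 160 mm long (its x) x 124 wide (its y) x 4 thick; walls 4 mm thick, 24 mm high (from the underside) on both sides and at the back (-x); the front end (+x) is open with no rim. Black bar handle rising from the back wall and leaning back; its end is 146 mm behind the origin, 90 mm high. Origin: centre of the floor's underside; z up.
- tray_grip (a point): middle of the tray's handle bar, 117 mm behind (-x) and 60 mm above the tray's origin, tray's axes. The bar is 18 mm wide (y), 28 mm deep, 85 mm long and leans back (to -x) 0.70 rad from vertical. Grip across the 18 mm (closing along tray y); a tool leaning back with the bar (fingers pointing forward and down) leaves room to tip the tray nose-down.
- tray_lip (a point): middle of the open front edge of the tray's floor (top face): 80 mm ahead (+x) of the tray's origin, 4 mm above its underside; same axes as the tray
- battery0: black block battery with a copper-coloured band and two steel studs at its +x end, 48.5 (x) x 26.5 (y) x 17.5 (z) mm, about 45 g, loose, lying flat in the tray at the start; origin at the block's centre. Slides once the tray is tipped to somewhere between 25 and 38 degrees (friction varies).
- battery1: black block battery with a copper-coloured band and two steel studs at its +x end, 48.5 (x) x 26.5 (y) x 17.5 (z) mm, about 45 g, loose, lying flat in the tray at the start; origin at the block's centre. Slides once the tray is tipped to somewhere between 25 and 38 degrees (friction varies).
- battery2: black block battery with a copper-coloured band and two steel studs at its +x end, 48.5 (x) x 26.5 (y) x 17.5 (z) mm, about 45 g, loose, lying flat in the tray at the start; origin at the block's centre. Slides once the tray is tipped to somewhere between 25 and 38 degrees (friction varies).
- battery3: black block battery with a copper-coloured band and two steel studs at its +x end, 48.5 (x) x 26.5 (y) x 17.5 (z) mm, about 45 g, loose, lying flat in the tray at the start; origin at the block's centre. Slides once the tray is tipped to somewhere between 25 and 38 degrees (friction varies).
- unit_drawer0 (a joint): how far the drawer is pulled out, m: 0 is fully shut, 0.166 fully out; starts 0.095 to 0.125. Runs stiffly (about 1 N) and stays where it is left; a hard stop when shut.
- unit: fixed low green drawer unit, 240 deep (x) x 200 wide x 100 mm high, one grey-fronted drawer facing the robot. Origin: centre of its underside; the drawer slides out along its -x; z up. The front panel's outer face (shut) is 120 mm from the origin; the roof covers what is not pulled out.
- drawer_floor (a point): centre of the drawer's inner floor, 22 mm above the counter; moves with the drawer, unit's axes. Inside 195 (x) x 158 mm (y), walls 56 mm high; the front panel's top is 66 mm above this floor, its faces at x = -118 and -103 mm. Open from above: from the front wall's inner face (x = -97.5 mm) back for the joint's value less 6 mm; the rest is under the roof, 66 mm above the floor.
- unit_drawer0_handle (a point): middle of the drawer's steel bar handle, 11 mm thick, 110 mm long (y), 62 mm above the counter, its axis 35 mm ahead of the front panel; moves with the drawer, axes of the unit
- mat: fixed blue plastic mat, 340 (x) x 220 (y) x 3 mm thick, the tray's place. Origin: centre of its underside
- gel: bottle of hand gel, 64 mm diameter, 170 mm tall, upright, loose bystander, not part of the job. Origin: centre of its underside
- tape: white roll of tape lying flat, 70 mm outside diameter, 25 mm tall, loose bystander, not part of the job. Origin: centre of its underside
- sharps: small yellow jar with a red cap, 90 mm diameter, 120 mm tall, upright, loose bystander, not part of the job. Origin: centre of its underside
Things that resemble listed ones, but are neither listed nor needed, are in the scene too. What is shaped like the battery2 but green or yellow is not meant. Leave any purple look-alike of the battery1 alone.

How it is judged:
By the outcome, as a careful person would: the job done as asked, in the order asked, and still so for the second after the job is handed in, with the robot touching nothing.
It also fails if it takes over 67 s, if anything falls off the work surface, if the arm or the gripper's body presses on something with over 40 N, if the wrist force passes 120 N, or if a joint passes its speed limit or range.

## Working session

There is one attempt and no reset: what is moved stays moved. The work goes in short steps, Python scripts to look and compute and a tool call to move; the robot and the scene stay as the last step left them, time stands still between calls to the robot, and variables do not carry over. Pictures are saved under pics/ and viewed, about 8 in all and at most 12, crops included, and the job is handed in when it is done.

Besides the shell and the picture viewer there is one more tool, called after ">>>" as name(argument=value, ...) on one line, values as JSON. play_rows: Moves the arm, as the interface text tells. Its arguments: {"type":"object","properties":{"commands":{"type":"array","items":{"type":"array","items":{"type":"number"}}},"grip_force":{"type":"number"}},"required":["commands"]}

```bash
mkdir -p pics
cat > h.py <<'E'
import numpy as np, cv2
from bench import r
def pic(cam,name,crop=None,scale=1):
    c=r.camera(cam); im=c["img"][:,:,::-1].copy()
    if crop: x0,y0,x1,y1=crop; im=im[y0:y1,x0:x1]
    if scale!=1: im=cv2.resize(im,None,fx=scale,fy=scale,interpolation=cv2.INTER_CUBIC)
    cv2.imwrite("pics/"+name,im); return c
def ray(c,u,v,z):
    M=c["camera_from_world"];R=M[:3,:3];t=M[:3,3]
    o=-R.T@t; d=R.T@np.linalg.inv(c["K"])@np.array([u,v,1.]); return o+d*(z-o[2])/d[2]
def proj(c,p):
    M=c["camera_from_world"];q=c["K"]@(M[:3,:3]@np.array(p)+M[:3,3]);return q[:2]/q[2]
E
python3 - <<'E'
from h import *
np.set_printoptions(precision=4,suppress=True)
for n in("top","scene"):
    c=pic(n,n+"1.png");print(n,c["K"][0],-c["camera_from_world"][:3,:3].T@c["camera_from_world"][:3,3])
s=r.read_state();print(s)
E
```

```text
top [614.9974   0.     324.1069] [ 0.4289 -0.0117  1.4931]
scene [521.2871   0.     315.7866] [1.196  0.6152 1.1547]
{'time': 0.1, 'joint_positions': array([-1.3706,  0.3328, -0.0647,  1.4609,  0.0216,  1.3499, -0.0885]), 'joint_vel': array([-0.0001, -0.0018, -0.0007, -0.0018, -0.0008,  0.0013, -0.0007]), 'joint_torque': array([  0.0017, -62.4543,   0.0248, -39.0714,  -0.0614,   0.0366,
         0.0001]), 'ee_pos': array([0.1381, 0.6092, 0.2218]), 'eef_rot': array([ 0.7813,  0.6241, -0.0005,  0.0004]), 'ft_force': array([-0.42  ,  0.4761, -0.5849]), 'torque': array([-0.0029, -0.0087, -0.0085]), 'width': 0.08702300497992596}
```

View pics/top1.png

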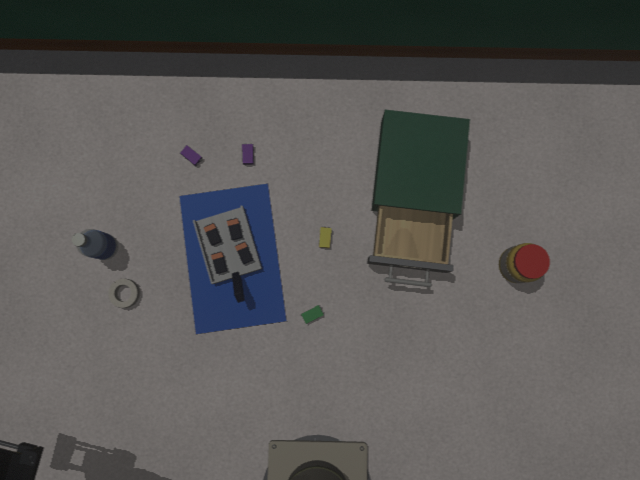

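View pics/scene1.png

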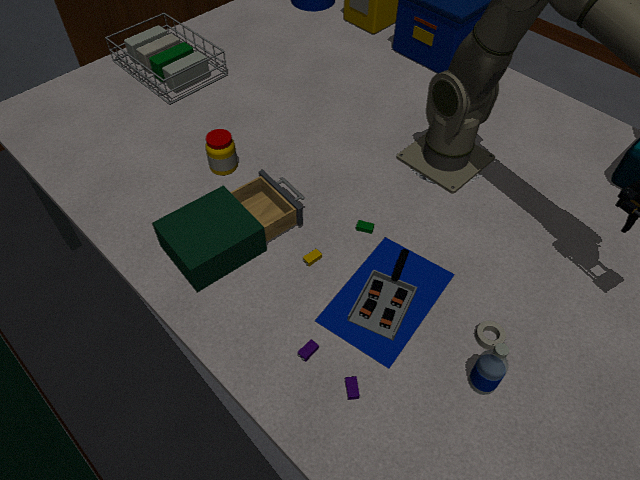

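The top view (up = +x, left = +y) shows the tray on the blue mat at about (228,245), holding four black batteries with copper bands at (213,234), (235,229), (219,263) and (244,253). Its handle is at (238,287) and the drawer front at (410,263).

Things that could be mistaken for the batteries are the purple blocks at (191,155) and (248,154), the yellow one at (325,238) and the green one at (312,315). I'm choosing the tray that holds the black/copper blocks. Next is one close crop of the tray and drawer.

Run:
```python
from h import *
c=r.camera("top"); im=c["img"][:,:,::-1]
a=cv2.resize(im[180:340,175:295],None,fx=3.5,fy=3.5,interpolation=cv2.INTER_CUBIC)
b=cv2.resize(im[100:300,360:475],None,fx=2.8,fy=2.8,interpolation=cv2.INTER_CUBIC)
o=np.zeros((560,a.shape[1]+b.shape[1],3),np.uint8);o[:a.shape[0],:a.shape[1]]=a;o[:b.shape[0],a.shape[1]:]=b
cv2.imwrite("pics/c1.png",o);print(o.shape,a.shape,b.shape)
```

```text
(560, 742, 3) (560, 420, 3) (560, 322, 3)
```

View pics/c1.png

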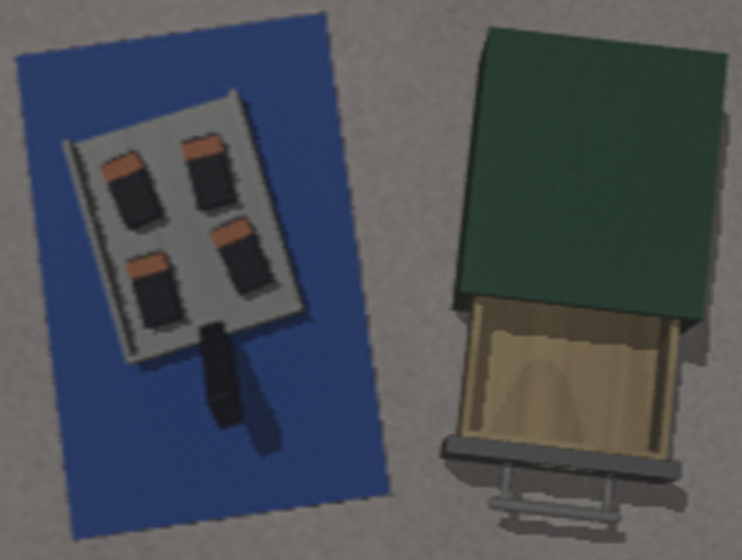

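The crop confirms the tray, with its four black/copper batteries, open end up in the image and handle down. It also shows the open drawer, its front panel and its bar handle. Next I fit the poses.

```bash
cat > fit.py <<'E'
from h import *
from scipy.optimize import least_squares
np.set_printoptions(precision=4,suppress=True)
c=r.camera("top")
A=lambda x,y:np.array([175+(x+.5)/3.5-.5,180+(y+.5)/3.5-.5]); B=lambda x,y:np.array([360+(x-420+.5)/2.8-.5,100+(y+.5)/2.8-.5])
def fit(pts,px,x0):
    def P(x):
        cs,sn=np.cos(x[2]),np.sin(x[2])
        return [proj(c,[x[0]+cs*a-sn*b,x[1]+sn*a+cs*b,z]) for a,b,z in pts]
    s=least_squares(lambda x:(np.array(P(x))-np.array(px)).ravel(),x0,loss='soft_l1');print(s.x,"res px",s.fun.reshape(-1,2).round(1).tolist());return s.x
tray=fit([(.08,.062,.027),(.08,-.062,.027),(-.08,.062,.027),(-.08,-.062,.027),(-.146,0,.088)],[A(66,142),A(236,90),A(130,363),A(304,310),A(232,415)],[.5,.2,.2])
mat=fit([(.17,.11,.003),(.17,-.11,.003),(-.17,-.11,.003),(-.17,.11,.003)],[A(16,55),A(326,12),A(390,494),A(75,540)],[.5,.2,.1])
unit=fit([(.12,.1,.1),(.12,-.1,.1),(-.12,-.1,.1),(-.12,.1,.1)],[B(490,27),B(727,54),B(702,321),B(461,295)],[.6,-.2,0])
cs,sn=np.cos(unit[2]),np.sin(unit[2])
def loc(p): d=p[:2]-unit[:2]; return np.array([cs*d[0]+sn*d[1],-sn*d[0]+cs*d[1]])
for n,p,z in(("panel top L",B(447,438),.088),("panel top R",B(681,462),.088),("handle L",B(491,503),.062),("handle R",B(619,518),.062)):
    print(n,loc(ray(c,*p,z)))
for n,p,z in(("jar",(529,261),.12),("gel",(80,240),.17),("yel",(325,238),.017),("green",(312,315),.017)): print(n,ray(c,*p,z))
E
python3 fit.py
```

```text
[0.5751 0.2278 0.3251] res px [[-0.4, -0.2], [0.3, -0.7], [-0.1, 0.1], [0.1, -0.4], [0.1, 3.8]]
[0.5445 0.2182 0.1626] res px [[-0.0, 0.1], [0.1, -0.1], [0.4, -0.0], [-0.5, -0.0]]
[ 0.7692 -0.2276 -0.0936] res px [[-0.2, -3.1], [0.5, -3.4], [0.3, 2.6], [-0.6, 2.1]]
panel top L [-0.2321  0.0973]
panel top R [-0.23   -0.0946]
handle L [-0.2794  0.0538]
handle R [-0.2797 -0.0529]
jar [ 0.5407 -0.4638  0.12  ]
gel [0.5627 0.5237 0.17  ]
yel [ 0.5949 -0.0064  0.017 ]
green [0.4097 0.0208 0.017 ]
```

```bash
sed -i 's/(-.12,-.1,.1),(-.12,.1,.1)/(-.1055,-.1,.1),(-.1055,.1,.1)/; s/,(-.146,0,.088)\]/]/; s/,A(232,415)\]/]/' fit.py; python3 fit.py
cat >> h.py <<'E'
from scipy.spatial.transform import Rotation as Ro
def Rz(a): return Ro.from_euler('z',a).as_matrix()
def Ry(a): return Ro.from_euler('y',a).as_matrix()
def tool(yaw,pitch,L=.7):
    z=np.array([np.sin(L),0,-np.cos(L)]);x=np.array([0,1.,0])
    return Rz(yaw)@Ry(pitch)@np.array([x,np.cross(z,x),z]).T
def delta(pos,R,s=None):
    s=s or r.read_state(); R0=Ro.from_quat(s["eef_rot"]).as_matrix()
    rv=Ro.from_matrix(R@R0.T).as_rotvec(); d=(np.array(pos)-s["ee_pos"])*100
    n=max(np.linalg.norm(d)/6.0,np.linalg.norm(rv)/.18)
    print("total cm",d.round(2),"rv",rv.round(3),"rows",round(n,1)); return d,rv
E
python3 - <<'E'
from h import *
np.set_printoptions(precision=4,suppress=True)
yaw=.325;T=np.array([.5751,.2278,.003])
g=T+Rz(yaw)@[-.117,0,.06]; R=tool(yaw,0); tcp=g+.019*R[:,2]; pre=tcp-.09*R[:,2]
print(g,tcp,pre); d,rv=delta(pre,R)
for n in(12,14):print(d/n,rv/n)
E
```

```text
[0.5744 0.2277 0.3233] res px [[-0.4, -0.0], [0.4, -0.4], [-0.1, 0.4], [0.1, -0.0]]
[0.5445 0.2182 0.1626] res px [[-0.0, 0.1], [0.1, -0.1], [0.4, -0.0], [-0.5, -0.0]]
[ 0.7607 -0.2269 -0.0945] res px [[-0.5, 0.3], [0.3, 0.2], [0.5, 0.0], [-0.3, -0.6]]
panel top L [-0.2237  0.0972]
panel top R [-0.2214 -0.0947]
handle L [-0.271   0.0536]
handle R [-0.2712 -0.053 ]
jar [ 0.5407 -0.4638  0.12  ]
gel [0.5627 0.5237 0.17  ]
yel [ 0.5949 -0.0064  0.017 ]
green [0.4097 0.0208 0.017 ]
[0.4642 0.1904 0.063 ] [0.4758 0.1943 0.0485] [0.4209 0.1758 0.1173]
total cm [ 28.28 -43.35 -10.49] rv [ 0.037 -0.708  0.525] rows 8.8
[ 2.3567 -3.6129 -0.874 ] [ 0.0031 -0.059   0.0438]
[ 2.02   -3.0968 -0.7492] [ 0.0026 -0.0505  0.0375]
```

>>> play_rows(commands=[[2,-3.1,0,0.003,-0.05,0.0375,8.7],[2,-3.1,0,0.003,-0.05,0.0375,8.7],[2,-3.1,0,0.003,-0.05,0.0375,8.7],[2,-3.1,0,0.003,-0.05,0.0375,8.7],[2,-3.1,0,0.003,-0.05,0.0375,8.7],[2,-3.1,0,0.003,-0.05,0.0375,8.7],[2,-3.1,0,0.003,-0.05,0.0375,8.7],[2,-3.1,-1.5,0.003,-0.05,0.0375,8.7],[2,-3.1,-1.5,0.003,-0.05,0.0375,8.7],[2,-3.1,-1.5,0.003,-0.05,0.0375,8.7],[2,-3.1,-1.5,0.003,-0.05,0.0375,8.7],[2,-3.1,-1.5,0.003,-0.05,0.0375,8.7],[2,-3.1,-1.5,0.003,-0.05,0.0375,8.7],[2,-3.1,-1.5,0.003,-0.05,0.0375,8.7],[0,0,0,0,0,0,8.7],[0,0,0,0,0,0,8.7]])

```text
time: 2.25
ee_pos: [0.3527, 0.2533, 0.1683]
eef_rot: [0.597, 0.757, 0.23, 0.134]
ft_force: [0.4, -0.1, -0.1]
width: 0.0871
```

```bash
cat > g.py <<'E'
from h import *
np.set_printoptions(precision=4,suppress=True)
yaw=.3235;T=np.array([.5745,.2277,.003])
g=T+Rz(yaw)@[-.117,0,.06]; R=tool(yaw,0); tcp=g+.019*R[:,2]; pre=tcp-.09*R[:,2]
s=r.read_state();print(s["time"],s["joint_positions"],s["ee_pos"],s["ft_force"]); delta(pre,R,s); delta(tcp,R,s)
E
python3 g.py
```

```text
2.25 [-0.5738 -0.4282 -0.3123  2.403   0.2037  0.6824  0.7883] [0.3527 0.2533 0.1683] [ 0.437  -0.1045 -0.1185]
total cm [ 6.75 -7.73 -5.1 ] rv [-0.021 -0.178  0.062] rows 1.9
total cm [ 12.25  -5.89 -11.98] rv [-0.021 -0.178  0.062] rows 3.0
```

```bash
cat >> g.py <<'E'
print("L.55");R=tool(yaw,0,.55);tcp=g+.019*R[:,2]
delta(tcp+[-.02,0,.08],R,s);delta(tcp,R,s)
E
python3 g.py|tail -3
```

```text
L.55
total cm [10.03 -5.96 -4.15] rv [-0.064 -0.035  0.067] rows 2.1
total cm [ 12.03  -5.96 -12.15] rv [-0.064 -0.035  0.067] rows 3.0
```

>>> play_rows(commands=[[2.5,-1.5,0,-0.016,-0.009,0.017,8.7],[2.5,-1.5,0,-0.016,-0.009,0.017,8.7],[2.5,-1.5,-2,-0.016,-0.009,0.017,8.7],[2.5,-1.5,-2,-0.016,-0.009,0.017,8.7],[0,0,0,0,0,0,8.7],[0,0,0,0,0,0,8.7]])

```text
time: 3.0
ee_pos: [0.4518, 0.195, 0.1282]
eef_rot: [0.561, 0.782, 0.221, 0.158]
ft_force: [-0.2, -0.6, 0.2]
width: 0.0871
```

```bash
python3 g.py
```

```text
3.0 [-0.5223 -0.2331 -0.0731  2.3797  0.2717  0.4757  1.091 ] [0.4518 0.195  0.1282] [-0.2368 -0.6283  0.1686]
total cm [-3.16 -1.9  -1.09] rv [ 0.047 -0.142 -0.004] rows 0.8
total cm [ 2.33 -0.06 -7.98] rv [ 0.047 -0.142 -0.004] rows 1.4
L.55
total cm [ 0.11 -0.13 -0.14] rv [-0.001  0.    -0.004] rows 0.0
total cm [ 2.11 -0.13 -8.14] rv [-0.001  0.    -0.004] rows 1.4
```

>>> play_rows(commands=[[0.53,-0.03,-2.03,0,0,0,8.7],[0.53,-0.03,-2.03,0,0,0,8.7],[0.53,-0.03,-2.03,0,0,0,8.7],[0.53,-0.03,-2.03,0,0,0,8.7],[0,0,0,0,0,0,8.7],[0,0,0,0,0,0,8.7]])

```text
time: 3.75
ee_pos: [0.4739, 0.1929, 0.0481]
eef_rot: [0.561, 0.782, 0.222, 0.159]
ft_force: [0.6, 0.3, 1.2]
width: 0.0871
```

```bash
python3 g.py
python3 - <<'E'
from h import *
c=r.camera("scene");u,v=proj(c,[.5,.2,.08]).astype(int);print(u,v)
pic("scene","s2.png",(u-90,v-70,u+90,v+65),4)
E
```

```text
3.75 [-0.4094 -0.0127 -0.1497  2.4064  0.5289  0.2394  0.8536] [0.4739 0.1929 0.0481] [0.6402 0.2542 1.1615]
total cm [-5.37 -1.69  6.92] rv [ 0.047 -0.14  -0.002] rows 1.5
total cm [0.12 0.15 0.03] rv [ 0.047 -0.14  -0.002] rows 0.8
L.55
total cm [-2.1   0.08  7.87] rv [-0.001  0.002 -0.002] rows 1.4
total cm [-0.1   0.08 -0.13] rv [-0.001  0.002 -0.002] rows 0.0
394 265
```

View pics/s2.png

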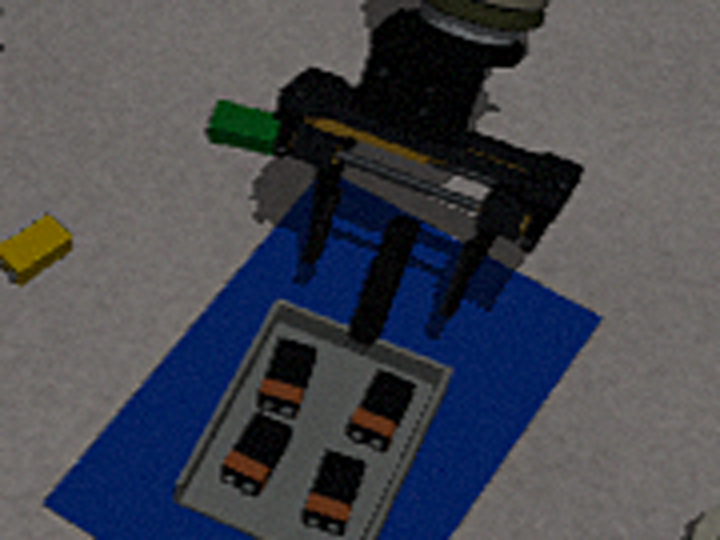

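The fingers straddle the bar: it sits at about (385,280) in the crop, between the tips at (303,275) and (435,325). Closing with full force, since the load twists about the pinch axis.

>>> play_rows(commands=[[0,0,0,0,0,0,1.5],[0,0,0,0,0,0,1.5],[0,0,0,0,0,0,1.5],[0,0,0,0,0,0,1.5],[0,0,0,0,0,0,1.5],[0,0,0,0,0,0,1.5],[0,0,0,0,0,0,1.5],[0,0,0,0,0,0,1.5]], grip_force=60)

```text
time: 4.85
ee_pos: [0.4738, 0.1922, 0.047]
eef_rot: [0.561, 0.781, 0.221, 0.159]
ft_force: [-1.6, 1.7, 0.5]
width: 0.0179
```

```bash
python3 -c "
from h import *
s=r.read_state();print(s['ee_pos'],s['eef_rot'],s['ft_force'],s['width'],s['joint_positions'])"
```

```text
[0.4738247  0.19219123 0.04699908] [0.56141666 0.78149531 0.2211039  0.15871192] [-1.55632634  1.68994207  0.54504323] 0.017944441328506512 [-0.40749056 -0.01061997 -0.15014036  2.40701605  0.53109065  0.23771842
  0.85195768]
```

```bash
cat > plan.py <<'E'
from h import *
import sys
np.set_printoptions(precision=3,suppress=True)
def H(R,t): M=np.eye(4);M[:3,:3]=R;M[:3,3]=t;return M
tool0=H(Ro.from_quat([0.56141666,0.78149531,0.2211039,0.15871192]).as_matrix(),[.47382,.19219,.0470])
tray0=H(Rz(.3235),[.5745,.2277,.003])
G=np.linalg.inv(tool0)@tray0
U=H(Rz(-.0945),[.7607,-.2269,0])
def pour(p,s,up=0,j=.116,slip=0):
    C=(U@[-.105-j,0,.088+up,1])[:3]; R=Rz(-.0945)@Ry(p)
    return H(R,C-R@np.array([.08-s,0,0]))
def toolfor(tr): return tr@np.linalg.inv(G)
def now(): s=r.read_state();return H(Ro.from_quat(s["eef_rot"]).as_matrix(),s["ee_pos"]),s
def go(tr,M=None):
    t=toolfor(tr);return delta(t[:3,3],t[:3,:3])
def show(M,s):
    tr=M@G;e=Ro.from_matrix(tr[:3,:3]).as_euler('ZYX');print("t",s["time"],"tray",tr[:3,3],"yaw/pitch/roll",e,"lip",(tr@[.08,0,.004,1])[:3],"F",s["ft_force"],"w",s["width"],"\n q",s["joint_positions"])
if __name__=="__main__":
    M,s=now();show(M,s)
    go(pour(.3,.025,.06));go(pour(.3,.025,.0))
E
python3 plan.py
```

```text
t 4.85 tray [0.575 0.228 0.003] yaw/pitch/roll [ 0.323  0.    -0.   ] lip [0.65  0.253 0.007] F [-1.556  1.69   0.545] w 0.017944441328506512 
 q [-0.407 -0.011 -0.15   2.407  0.531  0.238  0.852]
total cm [ -7.42 -38.65  19.08] rv [-0.035  0.3   -0.415] rows 7.3
total cm [ -7.42 -38.65  13.08] rv [-0.035  0.3   -0.415] rows 6.9
```

>>> play_rows(commands=[[0,0,0.3,0,0,0,1.5],[0,0,0.5,0,0,0,1.5],[0,0,0.8,0,0,0,1.5],[0,0,1.2,0,0,0,1.5],[0,0,1.2,0,0,0,1.5],[0,0,0.8,0,0,0,1.5],[0,0,0.4,0,0,0,1.5],[0,0,0,0,0,0,1.5]])

```text
time: 5.85
ee_pos: [0.4738, 0.192, 0.099]
eef_rot: [0.562, 0.781, 0.221, 0.159]
ft_force: [-0.4, 0.5, -3.5]
width: 0.0177
```

```bash
python3 plan.py
python3 - <<'E'
from h import *
c=r.camera("scene");u,v=proj(c,[.5,.2,.08]).astype(int)
pic("scene","s3.png",(u-90,v-70,u+90,v+65),4)
E
```

```text
t 5.85 tray [0.575 0.227 0.055] yaw/pitch/roll [ 0.323  0.    -0.   ] lip [0.65  0.253 0.059] F [-0.415  0.514 -3.544] w 0.017748330678524615 
 q [-0.435 -0.127 -0.118  2.369  0.291  0.375  1.097]
total cm [ -7.42 -38.63  13.88] rv [-0.034  0.3   -0.414] rows 7.0
total cm [ -7.42 -38.63   7.88] rv [-0.034  0.3   -0.414] rows 6.7
```

View pics/s3.png

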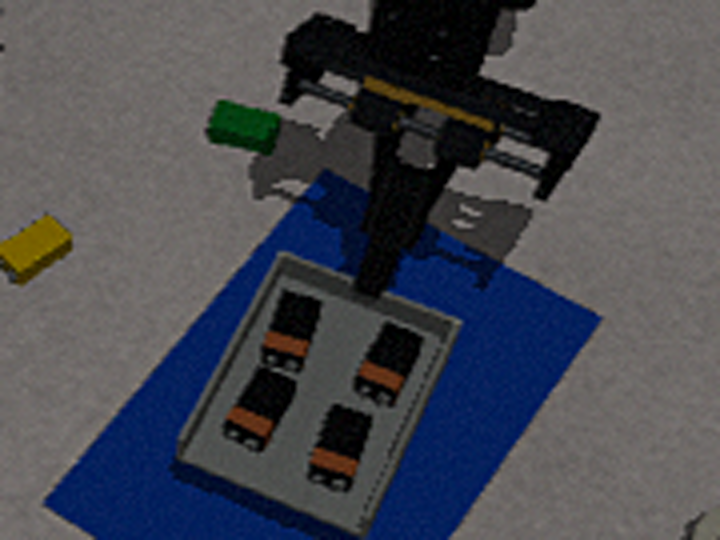

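Run:
```python
from plan import *
c=r.camera("scene");u,v=proj(c,[.5,.2,.08]).astype(int)
M,s=now();tr=M@G
obs=np.array([[180,442],[362,523],[283,254],[463,321]])
g=np.array([-.117,0,.06])
for p in(0,.05,.1,.15):
    D=H(Ry(p),g-Ry(p)@g)
    P=[(proj(c,(tr@D@[x,y,.024,1])[:3])-[u-90,v-70])*4+1.5 for x,y in((.08,-.062),(.08,.062),(-.08,-.062),(-.08,.062))]
    print(p,(np.array(P)-obs).round(1).tolist())
go(pour(.15,.025,.06))
```

```text
0 [[-6.8, -3.9], [2.8, -2.5], [-5.6, -4.3], [-4.3, 0.7]]
0.05 [[-6.2, 2.1], [2.0, 3.1], [-4.8, -4.6], [-3.7, 0.2]]
0.1 [[-5.3, 7.3], [1.6, 7.8], [-3.8, -5.1], [-3.1, -0.5]]
0.15 [[-4.0, 11.7], [1.5, 11.8], [-2.8, -5.9], [-2.4, -1.4]]
total cm [ -8.57 -38.51  11.72] rv [-0.017  0.149 -0.417] rows 6.9
```

>>> play_rows(commands=[[0,0,1,0,0,0,1.5],[0,0,2,0,0,0,1.5],[0,0,2,0,0,0,1.5],[0,0,2,0,0,0,1.5],[0,-0.4,2,0,0,0,1.5],[-0.3,-1.4,0.2,0,0.005,-0.015,1.5],[-0.5,-2,0.2,-0.001,0.008,-0.023,1.5],[-0.65,-2.85,0.2,-0.001,0.011,-0.031,1.5],[-0.65,-2.85,0.2,-0.001,0.011,-0.031,1.5],[-0.65,-2.85,0.2,-0.001,0.011,-0.031,1.5],[-0.65,-2.85,0.2,-0.001,0.011,-0.031,1.5],[-0.65,-2.85,0.2,-0.001,0.011,-0.031,1.5],[-0.65,-2.85,0.2,-0.001,0.011,-0.031,1.5],[-0.65,-2.85,0.2,-0.001,0.011,-0.031,1.5],[-0.65,-2.85,0.2,-0.001,0.011,-0.031,1.5],[-0.65,-2.85,0.2,-0.001,0.011,-0.031,1.5],[-0.65,-2.85,0.2,-0.001,0.011,-0.031,1.5],[-0.65,-2.85,0.2,-0.001,0.011,-0.031,1.5],[-0.6,-2.2,0.1,-0.001,0.008,-0.023,1.5],[-0.3,-1.2,0,0,0.005,-0.015,1.5]])

```text
time: 8.5
ee_pos: [0.3841, -0.1947, 0.2152]
eef_rot: [0.726, 0.658, 0.137, 0.147]
ft_force: [1.0, 0.0, -3.7]
width: 0.0176
```

```bash
python3 plan.py
python3 - <<'E'
from plan import *
go(pour(.15,.025,.06))
E
```

```text
t 8.5 tray [ 0.483 -0.202  0.156] yaw/pitch/roll [-0.097  0.148  0.005] lip [ 0.562 -0.21   0.148] F [ 0.965  0.04  -3.651] w 0.01758193113879615 
 q [ 0.04  -0.454  0.344  2.25   0.042  0.935  1.836]
total cm [1.56 0.03 2.27] rv [0.01  0.152 0.003] rows 0.8
total cm [ 1.56  0.03 -3.73] rv [0.01  0.152 0.003] rows 0.8
total cm [0.38 0.14 0.05] rv [-0.004  0.003  0.003] rows 0.1
```

>>> play_rows(commands=[[0.2,0,-0.28,0.001,0.019,0,1.5],[0.2,0,-0.28,0.001,0.019,0,1.5],[0.2,0,-0.28,0.001,0.019,0,1.5],[0.2,0,-0.28,0.001,0.019,0,1.5],[0.2,0,-0.28,0.001,0.019,0,1.5],[0.2,0,-0.28,0.001,0.019,0,1.5],[0.2,0,-0.28,0.001,0.019,0,1.5],[0.2,0,-0.28,0.001,0.019,0,1.5],[0,0,0,0,0,0,1.5],[0,0,0,0,0,0,1.5]])

```text
time: 9.75
ee_pos: [0.4013, -0.1936, 0.1935]
eef_rot: [0.733, 0.668, 0.084, 0.094]
ft_force: [0.2, 0.4, -3.4]
width: 0.0174
```

```bash
python3 plan.py
python3 - <<'E'
from plan import *
a=r.camera("scene")["img"][:,:,::-1][150:290,190:320];b=r.camera("top")["img"][:,:,::-1][170:310,350:480]
cv2.imwrite("pics/p4.png",cv2.resize(np.hstack([a,b]),None,fx=3,fy=3,interpolation=cv2.INTER_CUBIC))
c=r.camera("top");M,s=now();tr=M@G
for y in(.062,-.062):print("lip px in crop",(proj(c,(tr@[.08,y,.024,1])[:3])-[350,170])*3+[391,1])
E
```

```text
t 9.75 tray [ 0.49  -0.201  0.12 ] yaw/pitch/roll [-0.096  0.299 -0.003] lip [ 0.567 -0.208  0.1  ] F [ 0.211  0.387 -3.416] w 0.01739288386938212 
 q [ 0.009 -0.274  0.342  2.15   0.035  1.005  1.812]
total cm [-0.16 -0.08  4.43] rv [0.003 0.001 0.001] rows 0.7
total cm [-0.16 -0.08 -1.57] rv [0.003 0.001 0.001] rows 0.3
lip px in crop [502.855 214.3  ]
lip px in crop [667.986 233.202]
```

View pics/p4.png

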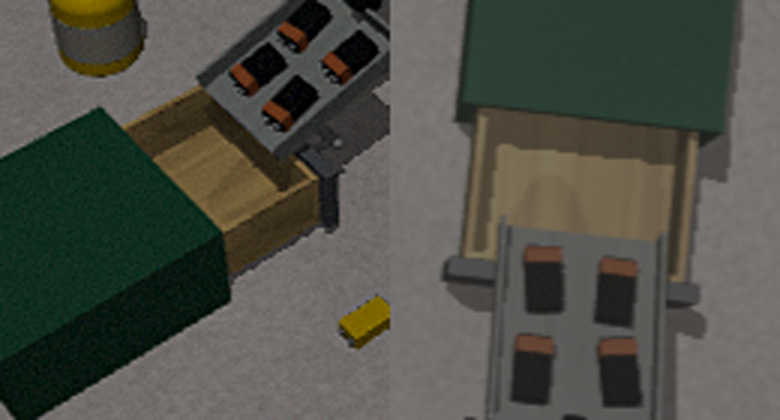

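The tray is centred over the opening. Its lip corners, at (502,217) and (665,233) in the crop, match the prediction within 3 px, and all four batteries are still aboard. Lowering to contact.

>>> play_rows(commands=[[-0.03,0,-0.25,0,0,0,1.5],[-0.03,0,-0.25,0,0,0,1.5],[-0.03,0,-0.25,0,0,0,1.5],[-0.03,0,-0.25,0,0,0,1.5],[0,0,-0.2,0,0,0,1.5],[0,0,0,0,0,0,1.5]])

```text
time: 10.65
ee_pos: [0.4001, -0.1934, 0.1814]
eef_rot: [0.733, 0.668, 0.084, 0.094]
ft_force: [0.3, -0.4, -4.4]
width: 0.018
```

>>> play_rows(commands=[[0,0,-0.1,0,0,0,1.5],[0,0,0,0,0,0,1.5]])

```text
time: 10.9
ee_pos: [0.4002, -0.1935, 0.1806]
eef_rot: [0.733, 0.668, 0.084, 0.094]
ft_force: [-0.1, 0.3, -3.2]
width: 0.0175
```

>>> play_rows(commands=[[0,0,-0.1,0,0,0,1.5],[0,0,0,0,0,0,1.5]])

```text
time: 11.15
ee_pos: [0.4001, -0.1935, 0.1795]
eef_rot: [0.733, 0.668, 0.084, 0.094]
ft_force: [0.0, 0.5, -3.4]
width: 0.0179
```

>>> play_rows(commands=[[0,0,-0.1,0,0,0,1.5],[0,0,0,0,0,0,1.5]])

```text
time: 11.4
ee_pos: [0.4001, -0.1935, 0.1785]
eef_rot: [0.733, 0.668, 0.084, 0.094]
ft_force: [0.6, -0.4, -3.5]
width: 0.0176
```

>>> play_rows(commands=[[0,0,-0.1,0,0,0,1.5],[0,0,0,0,0,0,1.5]])

```text
time: 11.65
ee_pos: [0.4001, -0.1935, 0.1775]
eef_rot: [0.733, 0.668, 0.084, 0.094]
ft_force: [-0.9, 0.0, -3.7]
width: 0.0176
```

>>> play_rows(commands=[[0,0,-0.1,0,0,0,1.5],[0,0,0,0,0,0,1.5]])

```text
time: 11.9
ee_pos: [0.4004, -0.1936, 0.1768]
eef_rot: [0.733, 0.668, 0.084, 0.094]
ft_force: [0.7, -0.1, -2.1]
width: 0.0176
```

Contact: the downward load went from 3.6 to 2.1 N, so the tray rests on the edge with about 1.5 N. Now I work out the tip about the contact line.

```bash
cat > tip.py <<'E'
from plan import *
M,s=now();show(M,s);C=(M@G@[.055,0,0,1])[:3];print("C",C)
ax=Rz(-.0945)@[0,1,0];v=M[:3,3]-C;last=v
for k in range(1,13):
    w=Ro.from_rotvec(ax*.05*k).apply(v);print(round(.3+.05*k,2),((w-last)*100).round(3));last=w
print("rv",ax*.05)
E
python3 tip.py
```

```text
t 11.9 tray [ 0.489 -0.201  0.103] yaw/pitch/roll [-0.096  0.298 -0.003] lip [ 0.567 -0.208  0.084] F [ 0.661 -0.09  -2.103] w 0.017627303877374646 
 q [ 0.008 -0.261  0.349  2.177  0.03   0.965  1.82 ]
C [ 0.542 -0.206  0.087]
0.35 [ 0.463 -0.044  0.697]
0.4 [ 0.497 -0.047  0.673]
0.45 [ 0.53  -0.05   0.647]
0.5 [ 0.562 -0.053  0.62 ]
0.55 [ 0.592 -0.056  0.591]
0.6 [ 0.62  -0.059  0.56 ]
0.65 [ 0.648 -0.061  0.528]
0.7 [ 0.673 -0.064  0.495]
0.75 [ 0.697 -0.066  0.461]
0.8 [ 0.719 -0.068  0.425]
0.85 [ 0.739 -0.07   0.389]
0.9 [ 0.758 -0.072  0.351]
rv [0.005 0.05  0.   ]
```

>>> play_rows(commands=[[0.46,-0.04,0.7,0.005,0.05,0,1.5],[0.5,-0.05,0.67,0.005,0.05,0,1.5],[0,0,0,0,0,0,1.5]])

```text
time: 12.28
ee_pos: [0.4107, -0.1944, 0.1905]
eef_rot: [0.737, 0.672, 0.051, 0.057]
ft_force: [0.5, 0.4, -4.0]
width: 0.0175
```

>>> play_rows(commands=[[0.53,-0.05,0.65,0.005,0.05,0,1.5],[0.56,-0.05,0.62,0.005,0.05,0,1.5],[0,0,0,0,0,0,1.5]])

```text
time: 12.65
ee_pos: [0.421, -0.1954, 0.2027]
eef_rot: [0.739, 0.673, 0.017, 0.02]
ft_force: [-1.0, 0.7, -4.5]
width: 0.0177
```

```bash
python3 tip.py
```

```text
t 12.65 tray [ 0.494 -0.201  0.113] yaw/pitch/roll [-0.095  0.499 -0.002] lip [ 0.565 -0.208  0.078] F [-1.041  0.717 -4.544] w 0.017690104905571623 
 q [-0.018 -0.071  0.35   1.951  0.014  1.206  1.806]
C [ 0.542 -0.205  0.087]
0.35 [ 0.592 -0.056  0.59 ]
0.4 [ 0.621 -0.059  0.56 ]
0.45 [ 0.648 -0.061  0.528]
0.5 [ 0.674 -0.064  0.495]
0.55 [ 0.697 -0.066  0.46 ]
0.6 [ 0.719 -0.068  0.425]
0.65 [ 0.74  -0.07   0.388]
0.7 [ 0.758 -0.072  0.35 ]
0.75 [ 0.774 -0.073  0.312]
0.8 [ 0.789 -0.075  0.273]
0.85 [ 0.802 -0.076  0.233]
0.9 [ 0.812 -0.077  0.192]
rv [0.005 0.05  0.   ]
```

>>> play_rows(commands=[[0,0,-0.1,0,0,0,1.5],[0,0,0,0,0,0,1.5]])

```text
time: 12.9
ee_pos: [0.4204, -0.1954, 0.202]
eef_rot: [0.739, 0.673, 0.018, 0.02]
ft_force: [0.8, -0.1, -2.5]
width: 0.0176
```

>>> play_rows(commands=[[0,0,-0.1,0,0,0,1.5],[0,0,0,0,0,0,1.5]])

```text
time: 13.15
ee_pos: [0.4209, -0.1956, 0.2014]
eef_rot: [0.739, 0.673, 0.018, 0.02]
ft_force: [1.1, -0.6, 2.3]
width: 0.0174
```

>>> play_rows(commands=[[0.59,-0.06,0.65,0.005,0.05,0,1.5],[0.62,-0.06,0.56,0.005,0.05,0,1.5],[0,0,0,0,0,0,1.5]])

```text
time: 13.52
ee_pos: [0.4332, -0.1965, 0.2127]
eef_rot: [0.739, 0.673, -0.017, -0.018]
ft_force: [-0.8, 0.8, -2.8]
width: 0.0176
```

>>> play_rows(commands=[[0.65,-0.06,0.53,0.005,0.05,0,1.5],[0.67,-0.06,0.49,0.005,0.05,0,1.5],[0,0,0,0,0,0,1.5]])

```text
time: 13.9
ee_pos: [0.446, -0.1977, 0.2226]
eef_rot: [0.737, 0.672, -0.05, -0.055]
ft_force: [0.3, 0.2, -2.4]
width: 0.0176
```

```bash
python3 tip.py
python3 - <<'E'
from plan import *
a=r.camera("scene")["img"][:,:,::-1][120:290,180:340];b=r.camera("top")["img"][:,:,::-1][170:340,370:450]
cv2.imwrite("pics/p5.png",cv2.resize(np.hstack([a,b]),None,fx=3.2,fy=3.2,interpolation=cv2.INTER_CUBIC))
E
```

```text
t 13.9 tray [ 0.499 -0.201  0.12 ] yaw/pitch/roll [-0.095  0.701 -0.001] lip [ 0.563 -0.207  0.072] F [ 0.29   0.188 -2.435] w 0.017625973484390742 
 q [-0.026  0.138  0.362  1.717 -0.013  1.441  1.816]
C [ 0.541 -0.205  0.085]
0.35 [ 0.698 -0.066  0.459]
0.4 [ 0.72  -0.068  0.423]
0.45 [ 0.74  -0.07   0.386]
0.5 [ 0.759 -0.072  0.349]
0.55 [ 0.775 -0.073  0.31 ]
0.6 [ 0.79  -0.075  0.271]
0.65 [ 0.802 -0.076  0.231]
0.7 [ 0.812 -0.077  0.19 ]
0.75 [ 0.821 -0.078  0.149]
0.8 [ 0.827 -0.078  0.108]
0.85 [ 0.832 -0.079  0.066]
0.9 [ 0.834 -0.079  0.024]
rv [0.005 0.05  0.   ]
```

View pics/p5.png

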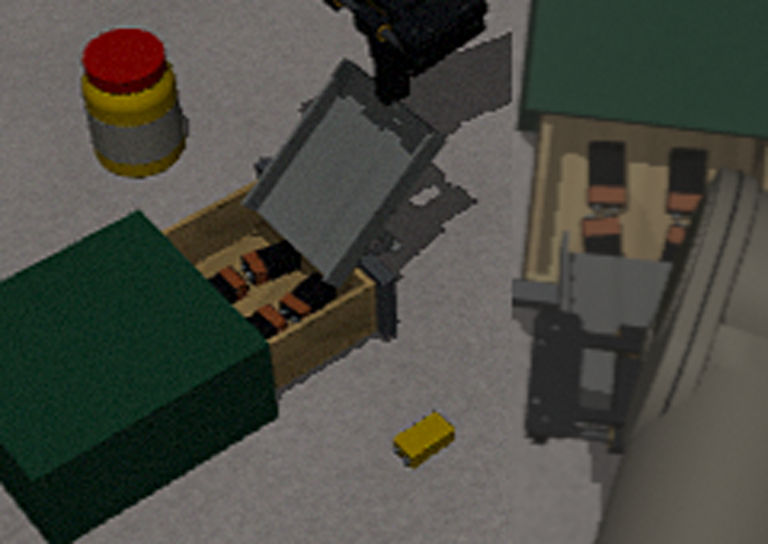

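All four batteries are in the drawer, at (290,258), (232,282), (315,290) and (268,318) in the scene crop, and the tray is empty. Lifting it straight up and levelling partway.

>>> play_rows(commands=[[0,0,0.6,0,0,0,1.5],[0,0,1.2,0,0,0,1.5],[0,0,1.2,0,0,0,1.5],[0,0,1.2,0,0,0,1.5],[0,0,1.2,0,0,0,1.5],[0,0,1,0,0,0,1.5],[0,0,0,0,0,0,1.5]])

```text
time: 14.88
ee_pos: [0.4463, -0.198, 0.288]
eef_rot: [0.737, 0.672, -0.05, -0.055]
ft_force: [-1.3, -0.5, -1.7]
width: 0.0178
```

Run:
```python
from plan import *
M,s=now();show(M,s)
go(pour(.15,.025,.07)); a=tray0.copy(); a[2,3]=.11; go(a)
```

```text
t 14.875 tray [ 0.5   -0.201  0.186] yaw/pitch/roll [-0.095  0.699 -0.001] lip [ 0.563 -0.207  0.137] F [-1.25  -0.478 -1.708] w 0.017783618007254004 
 q [-0.032  0.105  0.364  1.614 -0.002  1.573  1.811]
total cm [-5.84  0.47 -6.24] rv [-0.051 -0.547  0.   ] rows 3.1
total cm [  2.75  39.01 -13.4 ] rv [ 0.081 -0.7    0.401] rows 6.9
```

>>> play_rows(commands=[[0.1,1,0,0.004,-0.035,0.02,1.5],[0.14,2,0,0.004,-0.035,0.02,1.5],[0.14,2,0,0.004,-0.035,0.02,1.5],[0.14,2,0,0.004,-0.035,0.02,1.5],[0.14,2,0,0.004,-0.035,0.02,1.5],[0.14,2,0,0.004,-0.035,0.02,1.5],[0.14,2,0,0.004,-0.035,0.02,1.5],[0.14,2,0,0.004,-0.035,0.02,1.5],[0.14,2,-0.5,0.004,-0.035,0.02,1.5],[0.14,2,-1,0.004,-0.035,0.02,1.5],[0.14,2,-1,0.004,-0.035,0.02,1.5],[0.14,2,-1.2,0.004,-0.035,0.02,1.5],[0.14,2,-1.2,0.004,-0.035,0.02,1.5],[0.14,2,-1.2,0.004,-0.035,0.02,1.5],[0.14,2,-1.2,0.004,-0.035,0.02,1.5],[0.14,2,-1.2,0.004,-0.035,0.02,1.5],[0.14,2,-1.2,0.004,-0.035,0.02,1.5],[0.14,2,-1.2,0.004,-0.035,0.02,1.5],[0.14,2,-1.2,0.004,-0.035,0.02,1.5],[0.14,2,-1.2,0.004,-0.035,0.02,1.5]])

```text
time: 17.38
ee_pos: [0.473, 0.1935, 0.154]
eef_rot: [0.561, 0.782, 0.221, 0.159]
ft_force: [0.4, -0.6, -1.1]
width: 0.0177
```

Run:
```python
from plan import *
M,s=now();show(M,s)
a=tray0.copy(); a[2,3]=.013; go(a)
```

```text
t 17.375 tray [0.574 0.229 0.11 ] yaw/pitch/roll [ 0.324 -0.001 -0.001] lip [0.65  0.255 0.114] F [ 0.405 -0.63  -1.144] w 0.01766352996968809 
 q [-0.321 -0.219 -0.218  2.306  0.141  0.514  1.246]
total cm [ 0.08 -0.13 -9.7 ] rv [ 0.     0.001 -0.001] rows 1.6
```

>>> play_rows(commands=[[0,0,-0.8,0,0,0,1.5],[0,0,-1.5,0,0,0,1.5],[0,0,-1.5,0,0,0,1.5],[0,0,-1.5,0,0,0,1.5],[0,0,-1.5,0,0,0,1.5],[0,0,-1.2,0,0,0,1.5],[0,0,-0.8,0,0,0,1.5],[0.05,-0.05,-0.4,0,0,0,1.5],[0,0,0,0,0,0,1.5]])

```text
time: 18.5
ee_pos: [0.4741, 0.1914, 0.0623]
eef_rot: [0.562, 0.781, 0.22, 0.159]
ft_force: [0.1, 0.5, -1.7]
width: 0.0176
```

Run:
```python
from plan import *
M,s=now();show(M,s);tr=M@G
c=r.camera("scene");u,v=proj(c,[.5,.2,.08]).astype(int)
pic("scene","s6.png",(u-90,v-70,u+90,v+65),4)
g=np.array([-.117,0,.06])
for p in(-.05,0,.05,.1):
    D=H(Ry(p),g-Ry(p)@g)
    print(p,np.array([(proj(c,(tr@D@[x,y,.024,1])[:3])-[u-90,v-70])*4+1.5 for x,y in((.08,-.062),(.08,.062),(-.08,-.062),(-.08,.062))]).round(0).tolist())
```

```text
t 18.5 tray [0.575 0.227 0.018] yaw/pitch/roll [ 0.322  0.001 -0.001] lip [0.651 0.252 0.022] F [ 0.068  0.519 -1.671] w 0.017591034722813165 
 q [-0.244 -0.039 -0.307  2.388  0.41   0.275  0.974]
-0.05 [[169.0, 463.0], [357.0, 545.0], [271.0, 283.0], [448.0, 355.0]]
0 [[169.0, 469.0], [356.0, 551.0], [271.0, 283.0], [449.0, 354.0]]
0.05 [[169.0, 475.0], [355.0, 556.0], [272.0, 282.0], [449.0, 354.0]]
0.1 [[170.0, 480.0], [355.0, 560.0], [273.0, 282.0], [450.0, 353.0]]
```

View pics/s6.png

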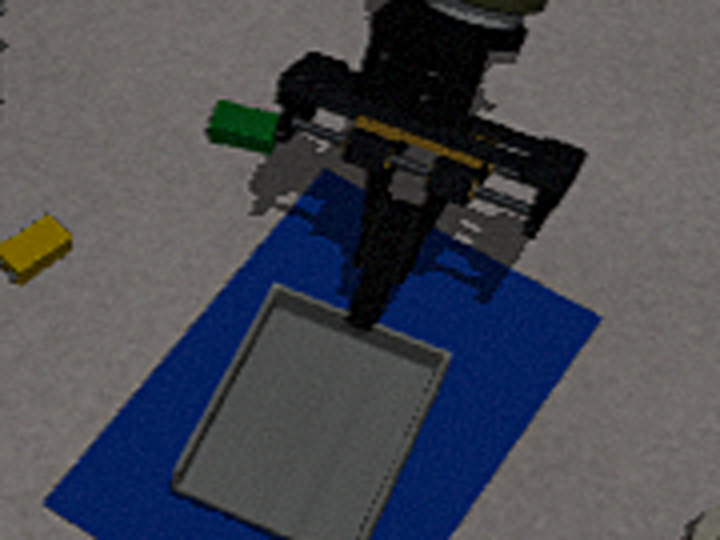

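The tray hangs level: its corner at (175,472) matches the pitch-0 prediction. Lowering to the mat.

>>> play_rows(commands=[[0,0,-0.4,0,0,0,1.5],[0,0,-0.4,0,0,0,1.5],[0,0,-0.3,0,0,0,1.5],[0,0,-0.2,0,0,0,1.5],[0,0,0,0,0,0,1.5]])

```text
time: 19.23
ee_pos: [0.474, 0.1916, 0.0491]
eef_rot: [0.562, 0.781, 0.22, 0.159]
ft_force: [0.1, -0.5, -1.6]
width: 0.0173
```

>>> play_rows(commands=[[0,0,-0.1,0,0,0,1.5],[0,0,0,0,0,0,1.5]])

```text
time: 19.48
ee_pos: [0.4741, 0.1917, 0.0483]
eef_rot: [0.562, 0.781, 0.22, 0.159]
ft_force: [-0.9, 0.7, -1.6]
width: 0.0176
```

>>> play_rows(commands=[[0,0,-0.1,0,0,0,1.5],[0,0,0,0,0,0,1.5]])

```text
time: 19.73
ee_pos: [0.4741, 0.1918, 0.0473]
eef_rot: [0.562, 0.781, 0.22, 0.159]
ft_force: [-0.0, 0.4, -2.1]
width: 0.0177
```

>>> play_rows(commands=[[0,0,-0.07,0,0,0,1.5],[0,0,0,0,0,0,1.5],[0,0,0,0,0,0,1.5]])

```text
time: 20.1
ee_pos: [0.4745, 0.192, 0.047]
eef_rot: [0.562, 0.781, 0.221, 0.159]
ft_force: [-1.2, 0.6, 2.8]
width: 0.0179
```

>>> play_rows(commands=[[0,0,-0.07,0,0,0,1.5],[0,0,0,0,0,0,1.5],[0,0,0,0,0,0,1.5]])

```text
time: 20.48
ee_pos: [0.4749, 0.1922, 0.0469]
eef_rot: [0.562, 0.781, 0.221, 0.159]
ft_force: [-3.3, -2.2, 9.0]
width: 0.0175
```

>>> play_rows(commands=[[0,0,0.08,0,0,0,1.5],[0,0,0,0,0,0,3],[0,0,0,0,0,0,6],[0,0,0,0,0,0,8.7],[0,0,0,0,0,0,8.7],[0,0,0,0,0,0,8.7],[-0.53,0.03,2,0,0,0,8.7],[-0.53,0.03,2,0,0,0,8.7],[-0.53,0.03,2,0,0,0,8.7],[-0.53,0.03,2,0,0,0,8.7],[0,0,2,0,0,0,8.7],[0,0,2.5,0,0,0,8.7],[0,0,2.5,0,0,0,8.7]])

```text
time: 22.1
ee_pos: [0.4527, 0.1928, 0.1974]
eef_rot: [0.562, 0.781, 0.22, 0.159]
ft_force: [-0.3, 0.6, 0.1]
width: 0.0869
```

Run:
```python
from plan import *
M,s=now();print(s["time"],s["ee_pos"],s["ft_force"],s["width"],s["joint_positions"])
a=r.camera("top")["img"][:,:,::-1]
cv2.imwrite("pics/p7.png",cv2.resize(a[100:340,90:490],None,fx=2,fy=2,interpolation=cv2.INTER_CUBIC))
# push target: closed fingers vertical down, jaw along unit y, at bar, TCP z .045
R=tool(-.0945,0,0.0)
for u in(-.32,):
    p=(U@[u,0,.055,1])[:3];print(p);delta(p,R)
print("dir",U[:3,0])
```

```text
22.1 [0.453 0.193 0.197] [-0.28   0.644  0.108] 0.08692406591137193 [-0.309 -0.325 -0.24   2.282  0.077  0.641  1.287]
[ 0.442 -0.197  0.055]
total cm [ -1.19 -39.05 -14.63] rv [-0.064  0.555 -0.408] rows 7.0
dir [ 0.996 -0.094 -0.   ]
```

View pics/p7.png

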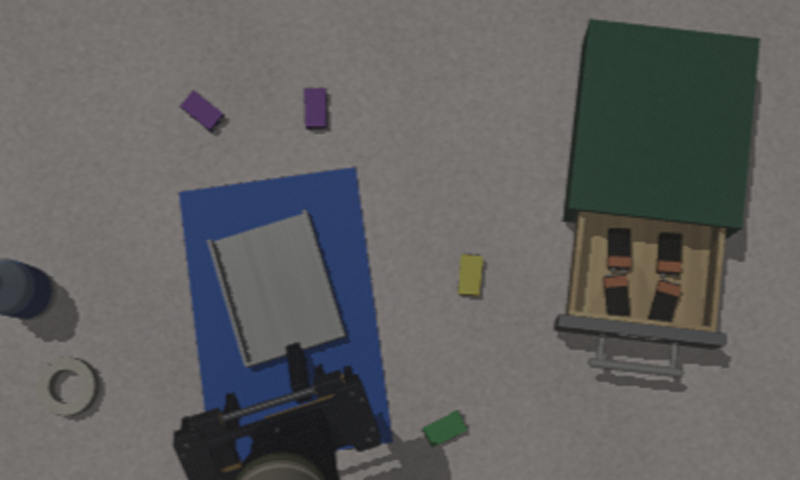

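All four batteries lie flat in the drawer, at (620,248), (669,252), (617,296) and (664,300) in the crop. The empty tray is flat on the mat, and the bystanders haven't moved. Next, move over in front of the drawer handle with the fingers shut.

>>> play_rows(commands=[[-0.05,-1.4,0,-0.0045,0.037,-0.027,8.7],[-0.08,-2.7,0,-0.0045,0.037,-0.027,4],[-0.08,-2.7,0,-0.0045,0.037,-0.027,0],[-0.08,-2.7,0,-0.0045,0.037,-0.027,0],[-0.08,-2.7,0,-0.0045,0.037,-0.027,0],[-0.08,-2.7,0,-0.0045,0.037,-0.027,0],[-0.08,-2.7,0,-0.0045,0.037,-0.027,0],[-0.08,-2.7,0,-0.0045,0.037,-0.027,0],[-0.08,-2.7,0,-0.0045,0.037,-0.027,0],[-0.08,-2.7,0,-0.0045,0.037,-0.027,0],[-0.08,-2.7,0,-0.0045,0.037,-0.027,0],[-0.08,-2.7,0,-0.0045,0.037,-0.027,0],[-0.08,-2.7,0,-0.0045,0.037,-0.027,0],[-0.08,-2.7,0,-0.0045,0.037,-0.027,0],[-0.08,-2.5,0,-0.0045,0.037,-0.027,0],[0,0,0,0,0,0,0]])

```text
time: 24.15
ee_pos: [0.441, -0.199, 0.1963]
eef_rot: [0.739, 0.673, -0.004, -0.001]
ft_force: [0.3, 0.2, -0.2]
width: 0.0006
```

Run:
```python
from plan import *
M,s=now();print(s["time"],s["ee_pos"],s["ft_force"],s["width"],s["joint_positions"])
delta((U@[-.32,0,.05,1])[:3],tool(-.0945,0,0.0))
```

```text
24.15 [ 0.441 -0.199  0.196] [ 0.283  0.193 -0.212] 0.0005593109182016277 [-0.022  0.03   0.356  1.873 -0.005  1.246  1.813]
total cm [  0.11   0.23 -14.63] rv [ 0.004 -0.007 -0.001] rows 2.4
```

>>> play_rows(commands=[[0,0.1,-2,0,0,0,0],[0,0.1,-3,0,0,0,0],[0,0,-3,0,0,0,0],[0,0,-3,0,0,0,0],[0,0,-2.4,0,0,0,0],[0,0,-1.2,0,0,0,0],[0,0,0,0,0,0,0],[0.7,-0.07,0,0,0,0,0],[0.7,-0.07,0,0,0,0,0],[0.7,-0.07,0,0,0,0,0],[0.7,-0.07,0,0,0,0,0],[0.4,-0.04,0,0,0,0,0],[0.4,-0.04,0,0,0,0,0],[0.4,-0.04,0,0,0,0,0],[0.4,-0.04,0,0,0,0,0]])

```text
time: 26.02
ee_pos: [0.4853, -0.1995, 0.0506]
eef_rot: [0.738, 0.674, -0.003, -0.001]
ft_force: [-0.9, -0.1, -0.4]
width: 0.0004
```

>>> play_rows(commands=[[0.7,-0.07,0,0,0,0,0],[0.7,-0.07,0,0,0,0,0],[0.7,-0.07,0,0,0,0,0],[0.7,-0.07,0,0,0,0,0],[0.7,-0.07,0,0,0,0,0],[0.7,-0.07,0,0,0,0,0],[0.7,-0.07,0,0,0,0,0],[0.7,-0.07,0,0,0,0,0],[0.7,-0.07,0,0,0,0,0],[0.7,-0.07,0,0,0,0,0],[0.7,-0.07,0,0,0,0,0],[0.7,-0.07,0,0,0,0,0]])

```text
time: 27.52
ee_pos: [0.5696, -0.2079, 0.0507]
eef_rot: [0.738, 0.674, -0.003, -0.001]
ft_force: [-1.4, 1.2, 1.0]
width: 0.0006
```

Run:
```python
from plan import *
M,s=now();print(s["time"],s["ee_pos"],s["ft_force"],s["width"],(np.linalg.inv(U)@M)[:3,3])
```

```text
27.525 [ 0.57  -0.208  0.051] [-1.449  1.247  1.027] 0.0006145744524302027 [-0.192  0.001  0.051]
```

Now slower towards the stop (expected at u ≈ -0.170), watching the force.

>>> play_rows(commands=[[0.4,-0.04,0,0,0,0,0],[0.4,-0.04,0,0,0,0,0],[0.4,-0.04,0,0,0,0,0],[0.2,-0.02,0,0,0,0,0],[0.2,-0.02,0,0,0,0,0],[0,0,0,0,0,0,0]])

```text
time: 28.28
ee_pos: [0.5854, -0.2096, 0.0508]
eef_rot: [0.738, 0.674, -0.003, -0.0]
ft_force: [-0.4, -0.1, 0.7]
width: 0.0006
```

>>> play_rows(commands=[[0.2,-0.02,0,0,0,0,0],[0.2,-0.02,0,0,0,0,0],[0,0,0,0,0,0,0]])

```text
time: 28.65
ee_pos: [0.5894, -0.21, 0.0507]
eef_rot: [0.738, 0.674, -0.003, -0.001]
ft_force: [-0.1, -0.0, -1.1]
width: 0.001
```

>>> play_rows(commands=[[0.2,-0.02,0,0,0,0,0],[0,0,0,0,0,0,0]])

```text
time: 28.9
ee_pos: [0.5904, -0.2101, 0.0505]
eef_rot: [0.739, 0.674, -0.003, -0.001]
ft_force: [-4.9, 0.1, 2.7]
width: 0.0006
```

>>> play_rows(commands=[[0.2,-0.02,0,0,0,0,0],[0,0,0,0,0,0,0],[0,0,0,0,0,0,0]])

```text
time: 29.28
ee_pos: [0.5907, -0.2102, 0.0503]
eef_rot: [0.739, 0.674, -0.004, -0.003]
ft_force: [-12.5, 2.6, 8.3]
width: 0.001
```

>>> play_rows(commands=[[-0.7,0.07,0,0,0,0,0],[-1.5,0.15,0,0,0,0,0],[-1.5,0.15,0,0,0,0,0],[-1.5,0.15,0,0,0,0,0],[-1.5,0.15,0,0,0,0,0],[-1.5,0.15,0,0,0,0,0],[-1.5,0.15,1,0,0,0,0],[-1.5,0.15,3,0,0,0,0],[-1.5,0.15,3,0,0,0,0],[-1,0,3,0,0,0,0],[-0.5,0,3,0,0,0,0],[0,0,0,0,0,0,0]])

```text
time: 30.78
ee_pos: [0.4525, -0.1981, 0.1831]
eef_rot: [0.739, 0.674, -0.001, 0.001]
ft_force: [0.1, -0.2, -0.5]
width: 0.0009
```

Run:
```python
from plan import *
M,s=now();print(s["time"],s["ee_pos"],s["ft_force"])
a=r.camera("top")["img"][:,:,::-1][80:340,80:560];b=r.camera("scene")["img"][:,:,::-1][120:400,120:540]
a=cv2.resize(a,None,fx=1.5,fy=1.5);b=cv2.resize(b[:,:],None,fx=.7,fy=.7)
o=np.zeros((590,720,3),np.uint8);o[:390]=a;o[392:392+b.shape[0],:b.shape[1]]=b
cv2.imwrite("pics/p8.png",o)
```

```text
30.775 [ 0.453 -0.198  0.183] [ 0.15  -0.226 -0.485]
```

View pics/p8.png

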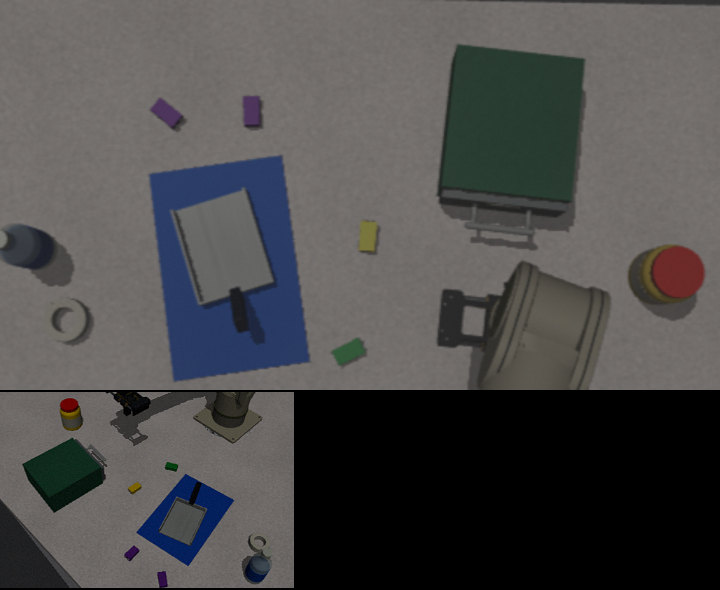

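The drawer is shut, with its front flush at about (510,200). The empty tray lies flat on the mat at (222,247), the gel, tape and jar haven't moved, and the arm is clear of everything. Handing in.

```bash
python3 -c "
from bench import r
print(r.close_job())"
```

```text
the job is handed in; nothing more can be done
None
```

The job is done and handed in at about 31 s of the 67 s allowed; no verdict was reported.

- **Pouring:** I gripped the tray by its handle, rested it on the drawer's front edge with about 1.5 N, and tipped it about the contact line to 40°. All four batteries slid into the drawer and lay flat there, and the gripper never touched them.
- **Contact on the drawer:** The tray lifted off the edge slightly partway through the tip. I lowered it again, and for a moment it pressed with about 6 N before I eased it.
- **Setting the tray down:** It hung level before the set-down and was released resting on the mat. The reading just before release was 9 N upward.
- **Shutting the drawer:** I pushed it by the bar handle to the hard stop. The arm stopped moving at the place expected for shut, with about 12 N on the tool.
- **Last checks:** The final pictures show the drawer front flush and the tray empty and flat on its mat. The bottle, jar, tape and coloured look-alikes had not moved visibly, and the arm was clear of everything. No check failed or disagreed.

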